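# Unfold the press crank and nip the book block

### The arm

A 6-joint arm with a two-finger parallel gripper is mounted at the origin on the work surface. World frame = base frame: x ahead of the robot, y to its left, z up, the work surface at z = 0. Lengths are in m, angles in rad, forces in N, time in s.
With the tool pointing down it reaches from about 0.425 to 0.95 m from the base axis. Payload 3.5 kg.
Tool frame: the origin (TCP) lies midway between the tips of the shut fingers; the grasp point (between the pads) lies 19 mm behind it; z points along the fingers, y is the line along which they close (so a half turn about z gives the same grasp; the last joint's range is limited). The gripper opens to 85 mm and grips with 20 to 120 N. Pads are 22 mm wide; open, the fingers measure 114 mm over their backs; the gripper's body (76 mm by 85 mm) begins 54 mm behind the grasp point. The pads swing forward as they close: fully open they stand 13 mm farther back than shut.
Start: joints at [1.177, 0.286, 1.577, -0, 1.279, -0.15], TCP at [0.163, 0.655, 0.231] pointing down, gripper open.
Joint ranges: [-2.77, 2.77], [-0.9, 2.22], [0.21, 2.48], [-1.53, 4.67], [0.24, 2.81], [-2.84, 2.84]. Speed limits (rad/s): [2.79, 2.79, 3.14, 3.14, 3.14, 3.14].

### API

Orientations are given as [roll, pitch, yaw] about the fixed x, y, z axes, in that order (R = Rz(yaw) Ry(pitch) Rx(roll)).
In Python, from bench import arm, viewer, spot_in, cut_out gives the robot as it stands. The module is installed in compiled form; this text tells all that it offers.
- The arm moves only by the tool apply_moves, never from a script. Its argument "plan" is a list of rows, each a list of 4 numbers: the shift along the tool's x, y, z in m, then the turn about the tool's z in degrees. In form: [[tx, ty, tz, roll], ...]. A call has exactly 5 rows; each row shifts and turns the commanded pose from where the row before left it, along the tool's axes as they then stand; what a row does not reach is not made up. A row lasts 1/10 s, in which the tool goes at most 50 mm and 8.59 degrees, less where a joint would pass 70% of its speed; a pose out of reach is approached as far as the arm can. A call with a gripper value outside its range is refused whole. "jaw" is the opening in per cent of the stroke, from 0 (shut) to 100 (fully open), set as the call begins (left out, the last holds). The fingers move at their own pace and stop on an object; the grip force is fixed at half the most. Time passes only in rows, so rows that do not move let the fingers close, or fill a call up. It gives the time, the measured TCP pose, the force, the opening and the grip force at its end, in the units of the state.
- arm.get_state(): the state, without advancing time (a new reading comes with each control period).
- viewer.snapshot(name): name is "side" or "top" or "wrist"; returns the picture (480x640x3 uint8, red, green, blue); there is no depth.
- viewer.calibration(name): a dict with "fx", "fy", "cx", "cy" (pixels), "distortion" ([k1, k2, p1, p2, k3] as OpenCV has them; the pictures are not rectified), "extrinsics" (4x4, takes a point from world to camera coordinates); the wrist camera has in their place "T_tool_cam" (4x4, takes a point from camera to tool coordinates, whose origin is the TCP and whose axes are the flange's). Camera axes: x right, y down, z forward; pixel columns grow to the right and rows downward; lengths in m; the calibration is good to about 2 mm. A picture is of the moment at which its call begins: read the wrist's pose just before it. calibration takes no time and is no camera call.
- arm.job_done(): hands the job in; it is judged then, once.
Trained networks look in the newest picture that a camera, given by its name, has taken for a name from the list of things; names that differ only in an ending like _2 or _b are one class to them, and where a whole thing is asked for, a point or a joint stands for the part that bears it (a point fixed in the world has none). Each returns a list of dicts, best first, with "p" (0 to 1); they miss things now and then, are a little off and sometimes report something else, mostly with a low value. They report only what shows in the picture. A call takes as long as a camera call. They do not tell look-alikes from the thing itself.
- spot_in(target, camera): "xy" ([column, row] in pixels, amid what is visible of it).
- cut_out(target, camera): "pixels" (480x640 bool, what is visible of it) and "xy" ([column, row] in pixels, amid what is visible of it).
The state is a dict: "t": time; "joint_positions": joint angles; "qvel": joint speeds; "joint_torque": joint torques, N m; "ee_pos": TCP position; "ee_rot": TCP orientation; "ft_force": force on the tool from outside, world axes, zero at the start; "torque": the same for the moment, N m; "gripper_width": finger opening in m; "grip_force": force on a finger pad.
Only numpy, scipy, OpenCV 4.12 (cv2) and the standard library are available. Lean on these libraries where they do the work, as an engineer would, in place of code of your own. Each camera call takes 0.05 s, during which the arm holds its last target. There are 200 camera calls.

### The job

Swing the folded red grip of the little blue book press fully up to its stop, then turn the crank clockwise (seen from above) so that the jaw closes and nips the standing book squarely against the fence. Stop once the crank goes firm: the book must stay clamped snugly, but a hard squeeze would crease it. Work the press by its crank only, leave the grip standing up, let go, and leave the rest of the table as it is.

Things in the scene. Friction and masses are not known exactly. Their poses are not given: they have to be found in the camera images.
- press: Fixed book press. Blue gear housing 150 x 130 mm, top 80 mm above the table; origin under the housing's centre, on the crank axis, on the table. z is up. Along its +y a grey bed (180 mm wide in x, top 12 mm above the table) runs from the housing to y = 340 mm, carrying jaw, book and fence in that order.
- bed (a point): Fixed point on the bed's top, 200 mm from the crank axis along the press's y. Near it stands the upright grey fence (fixed, 160 mm wide, 90 mm high, square to y). The fence is set anew each time, its pressing face 198 to 225 mm from the crank axis; its place is not measured, so the nip must be found by feel.
- hub (a point): Point on the vertical crank axis, 124 mm above the table, level with the grip's hinge. The crank arm is a steel bar 16 mm wide, its top 28 mm above the housing's top (108 mm above the table).
- handle_hinge (a point): Centre of the grip's horizontal hinge pin at the outer end of the crank arm, 80 mm from the crank axis and 124 mm above the table. The pin is square to the crank arm.
- grip_point (a point): Good point to grip: on the axis of the red round grip (diameter 22 mm, reaching from 20 to 82 mm from the hinge pin), 60 mm from the hinge pin. Folded, the grip lies level above the crank arm, pointing in to the crank axis; its underside is then 5 mm above the arm and there are 33 mm of free height below it beside the arm. The red sleeve spins freely about its own length, so it may be held without turning the hand while cranking.
- fold (a joint): Angle of the grip about its hinge pin, rad: 0 folded flat inward along the arm, 1.57 upright at its stop (working position). Stiff hinge (0.18 N m of friction, about 3 N at the grip point): stays where it is left, but a sideways push towards the crank axis above about 3 N folds it again. The stop keeps it from leaning outward.
- crank (a joint): Crank angle, rad, 0 to 9, grows clockwise seen from above and drives the jaw 12 mm per rad towards the fence. Running drag 0.35 N m, about 4.4 N at the upright grip (80 mm radius), some 3 N when paused; this drag also keeps the jaw from running back when let go, holding up to about 29 N of nip. Each further newton along the turning direction adds about 6.7 N to the nip.
- jaw_face (a point): Centre of the pressing face of the aluminium jaw (150 mm wide, top 102 mm above the table), which looks to the press's +y and advances with the crank. The face is a cork-coloured plate borne on stiff springs in front of the jaw: about 20 N of nip per mm of its give, so about 24 N per 0.1 rad of crank once the book bears on the fence.
- book: Loose book block, white pages with green covers, standing on the bed between jaw and fence: 148 mm long (its x), about 40 mm thick (its y, across the covers), 100 mm high; origin centre of its underside; 0.5 kg more or less. It starts apart from jaw and fence and a little askew, and is squared up by the nip. Pressed well when nipped with more than 10 N (20 to 30 N is fine); more than 60 N from the jaw spoils it.
- spare_green: Bystander: book block lying flat, green cover, 148 x 105 x 40 mm, origin centre of underside.
- spare_blue: Bystander: book block lying flat, blue cover, 148 x 105 x 30 mm, origin centre of underside.
- glue: Bystander: glue jar with red cap, 64 mm across, 130 mm high, origin centre of underside.
- tape: Bystander: roll of amber tape, 90 mm across, 24 mm high, origin centre of underside.
- brush: Bystander: glue brush lying on the green book block, origin centre of underside.
- folder: Bystander: white bone folder lying on the blue book block, 150 x 22 x 5 mm, origin centre of underside.
- mug: Bystander: blue mug, 80 mm across, 90 mm high, origin centre of underside.
Things that resemble listed ones, but are neither listed nor needed, are in the scene too. What is shaped like the book but pink or yellow is not meant.

How it is judged:
By the outcome, as a careful person would: the job done as asked, in the order asked, and still so for the second after the job is handed in, with the robot touching nothing.
It also fails if it takes over 64 s, if anything falls off the work surface, if the arm or the gripper's body presses on something with over 40 N, if the wrist force passes 120 N, or if a joint passes its speed limit or range.

## Working session

There is one attempt and no reset: what is moved stays moved. The work goes in short steps, Python scripts to look and compute and a tool call to move; the robot and the scene stay as the last step left them, time stands still between calls to the robot, and variables do not carry over. Pictures are saved under pics/ and viewed, at most 10 in all, crops included, and the job is handed in when it is done.

Besides the shell and the picture viewer there is one more tool, called after ">>>" as a command line: name --pt "numbers of a row" for each row, then --argument value for the rest. apply_moves: Moves the arm, as the interface text tells. Its arguments: {"type":"object","properties":{"plan":{"type":"array","items":{"type":"array","items":{"type":"number"}}},"jaw":{"type":"number"}},"required":["plan"]}

```bash
mkdir -p pics
python3 - <<'E'
from bench import arm, viewer, spot_in, cut_out
import cv2,numpy as np
s=arm.get_state();print({k:np.round(v,3) for k,v in s.items()})
for n in("side","top","wrist"):
    im=viewer.snapshot(n);cv2.imwrite(f"pics/{n}0.png",im[:,:,::-1])
    c=viewer.calibration(n);print(n,{k:np.round(v,3).tolist() for k,v in c.items()})
    for t in("press","handle_hinge","grip_point","hub","bed","jaw_face","book"):
        print(n,t,[(np.round(d["xy"]).tolist(),round(d["p"],2)) for d in spot_in(t,n)[:3]])
a=[cv2.imread(f"pics/{n}0.png") for n in("side","top")]
E
```

```text
{'t': np.float64(0.0), 'joint_positions': array([ 1.177,  0.287,  1.578,  0.   ,  1.279, -0.15 ]), 'qvel': array([ 0.   ,  0.001,  0.001, -0.001,  0.   , -0.   ]), 'joint_torque': array([-0.0000e+00, -4.0598e+01, -2.9263e+01, -0.0000e+00,  6.0000e-03,
       -0.0000e+00]), 'ee_pos': array([0.163, 0.654, 0.23 ]), 'ee_rot': array([-3.139, -0.   ,  2.898]), 'ft_force': array([-0.092, -0.406, -0.223]), 'torque': array([-0.013, -0.032,  0.012]), 'grip_force': np.float64(0.0), 'gripper_width': np.float64(0.085)}
side {'fx': 433.449, 'fy': 433.449, 'cx': 321.174, 'cy': 242.152, 'distortion': [-0.004, 0.0, 0.0, 0.0, 0.0], 'extrinsics': [[-0.913, -0.407, 0.015, 0.504], [-0.307, 0.665, -0.681, 0.256], [0.267, -0.626, -0.732, 1.037], [0.0, 0.0, 0.0, 1.0]]}
side press [([387.0, 176.0], 0.72), ([366.0, 277.0], 0.69)]
side handle_hinge [([338.0, 214.0], 0.72)]
side grip_point []
side hub [([337.0, 314.0], 0.71)]
side bed [([340.0, 313.0], 0.87)]
side jaw_face [([345.0, 247.0], 0.97)]
side book [([339.0, 265.0], 0.96), ([286.0, 200.0], 0.65), ([242.0, 256.0], 0.62)]
top {'fx': 443.123, 'fy': 443.12
[... 364 characters left out ...]
1), ([174.0, 300.0], 0.33)]
top hub [([318.0, 260.0], 0.96)]
top bed [([353.0, 235.0], 0.67), ([314.0, 258.0], 0.61)]
top jaw_face [([472.0, 268.0], 0.52), ([314.0, 253.0], 0.47)]
top book [([280.0, 163.0], 0.9), ([296.0, 260.0], 0.85), ([369.0, 166.0], 0.68)]
wrist {'fx': 337.661, 'fy': 337.661, 'cx': 317.021, 'cy': 234.4, 'distortion': [-0.055, 0.0, 0.0, 0.0, 0.0], 'T_tool_cam': [[-0.001, -0.949, -0.314, 0.081], [1.0, -0.0, -0.002, 0.002], [0.002, -0.314, 0.949, -0.142], [0.0, 0.0, 0.0, 1.0]]}
wrist press [([16.0, 424.0], 0.62)]
wrist handle_hinge []
wrist grip_point []
wrist hub [([16.0, 428.0], 0.8)]
wrist bed [([18.0, 424.0], 0.63), ([130.0, 446.0], 0.6)]
wrist jaw_face []
wrist book []
```

View pics/top0.png

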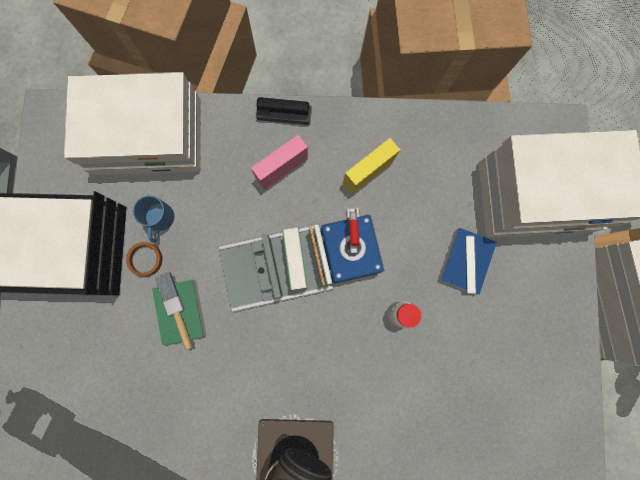

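View pics/side0.png

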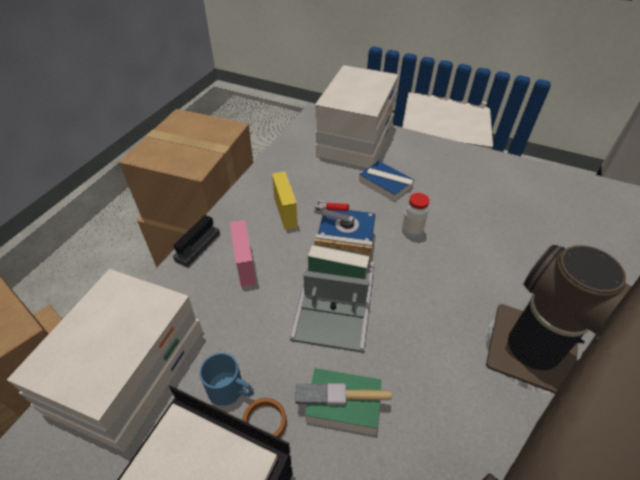

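The top view shows the press: blue housing around (352,248), red grip folded at (354,233) with its hinge at (353,212) pointing away from the robot, and the bed, jaw and fence running left. Next I fit the poses.

```bash
cat > h.py <<'E'
import numpy as np,cv2
from bench import arm, viewer, spot_in, cut_out
from scipy.spatial.transform import Rotation as R
def cam(n,s=None):
    c=viewer.calibration(n);K=np.array([[c["fx"],0,c["cx"]],[0,c["fy"],c["cy"]],[0,0,1.]])
    if "extrinsics" in c: E=np.array(c["extrinsics"])
    else:
        s=s or arm.get_state();T=np.eye(4);T[:3,:3]=R.from_euler("xyz",s["ee_rot"]).as_matrix();T[:3,3]=s["ee_pos"]
        E=np.linalg.inv(T@np.array(c["T_tool_cam"]))
    return K,np.array(c["distortion"]),E
def onz(px,z,C):
    K,d,E=C;u=cv2.undistortPoints(np.array(px,float).reshape(-1,1,2),K,d)[:,0]
    r=np.c_[u,np.ones(len(u))]@E[:3,:3];o=-E[:3,:3].T@E[:3,3]
    return o+r*((z-o[2])/r[:,2])[:,None]
def proj(P,C):
    K,d,E=C;return cv2.projectPoints(np.array(P,float).reshape(-1,1,3),cv2.Rodrigues(E[:3,:3])[0],E[:3,3],K,d)[0][:,0]
E
python3 - <<'E'
from h import *
im=cv2.imread("pics/top0.png");C=cam("top")
h=cv2.cvtColor(im,cv2.COLOR_BGR2HSV)
def near(m,x0,x1,y0,y1):
    z=np.zeros_like(m);z[y0:y1,x0:x1]=m[y0:y1,x0:x1];return z
b=near(cv2.inRange(h,(100,120,40),(125,255,255)),310,395,205,290)
ys,xs=np.nonzero(b);P=onz(np.c_[xs,ys],.08,C)[:,:2].astype(np.float32)
r=cv2.minAreaRect(P);print("housing",r);print(cv2.boxPoints(r))
m=near(cv2.inRange(h,(0,150,80),(8,255,255)),330,380,200,270)
ys,xs=np.nonzero(m);P=onz(np.c_[xs,ys],.124,C)[:,:2].astype(np.float32);print("red",cv2.minAreaRect(P),len(xs))
print("hub",onz([[353,248]],.108,C),"hinge",onz([[353,212]],.124,C))
E
python3 -c "
import cv2;im=cv2.imread('pics/top0.png')[190:320,210:400];cv2.imwrite('pics/c1.png',cv2.resize(im,None,fx=4,fy=4,interpolation=2))"
```

```text
housing ((0.5327823162078857, -0.12627042829990387), (0.14728710055351257, 0.13019849359989166), 14.29738998413086)
[[ 0.44534317 -0.08137414]
 [ 0.4774963  -0.20753998]
 [ 0.6202215  -0.17116672]
 [ 0.58806837 -0.04500088]]
red ((0.5674547553062439, -0.12752337753772736), (0.05968921631574631, 0.01913374662399292), 4.974775791168213) 194
hub [[ 0.53027238 -0.1280592   0.108     ]] hinge [[ 0.61655597 -0.12515122  0.124     ]]
```

View pics/c1.png

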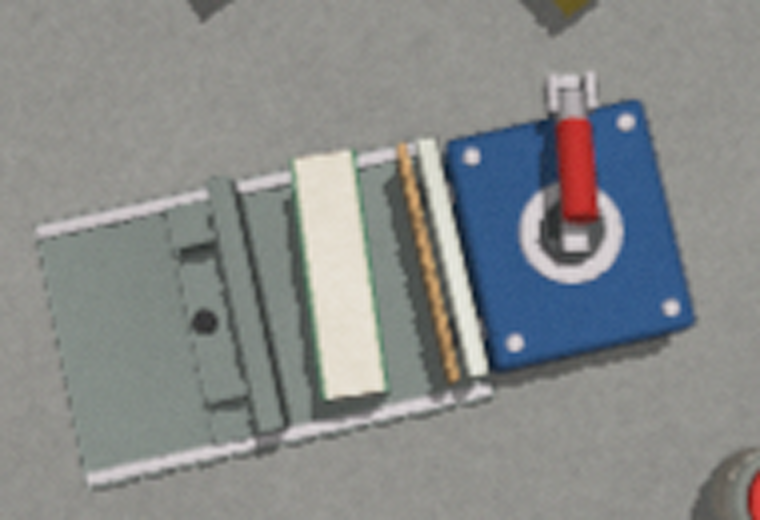

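The crop shows the hinge clevis at full-image (353,212), the hub at (354,249), the jaw's cork face near (316,255) and the book askew near (295,260). I'll move above the press.

>>> apply_moves --pt "-0.04 -0.01 -0.005 -8.5" --pt "-0.04 -0.02 -0.005 -8.5" --pt "-0.035 -0.03 -0.005 -2" --pt "-0.025 -0.04 0 0" --pt "-0.025 -0.04 0 0" --jaw 100

```text
t: 1.7
ee_pos: [0.3318, 0.5073, 0.2467]
ee_rot: [3.141, 0.001, -3.054]
ft_force: [0.9, 0.0, 0.0]
gripper_width: 0.0856
grip_force: 0.0
```

>>> apply_moves --pt "-0.02 -0.045 0 0" --pt "-0.02 -0.045 0 0" --pt "-0.02 -0.045 0 0" --pt "-0.02 -0.045 0 0" --pt "-0.02 -0.045 0 0"

```text
t: 2.2
ee_pos: [0.4506, 0.2914, 0.2467]
ee_rot: [3.141, 0.001, -3.054]
ft_force: [1.0, 0.5, 1.2]
gripper_width: 0.0856
grip_force: 0.0
```

>>> apply_moves --pt "0 -0.048 0 0" --pt "0 -0.048 0 0" --pt "0 -0.048 0 0" --pt "0 -0.048 0 0" --pt "0 -0.048 0 0"

```text
t: 2.7
ee_pos: [0.4708, 0.0523, 0.2467]
ee_rot: [-3.141, 0.001, -3.054]
ft_force: [1.1, -0.2, -0.7]
gripper_width: 0.0854
grip_force: 0.0
```

>>> apply_moves --pt "-0.015 -0.045 0 0" --pt "-0.015 -0.045 0 0" --pt "-0.015 -0.045 0 0" --pt "-0.015 -0.045 0 0" --pt "0 0 0 0"

```text
t: 3.2
ee_pos: [0.5479, -0.1249, 0.2463]
ee_rot: [-3.14, 0.001, -3.059]
ft_force: [-0.2, 0.1, 0.0]
gripper_width: 0.0853
grip_force: 0.0
```

Run:
```python
from h import *
s=arm.get_state();im=viewer.snapshot("wrist")[:,:,::-1].copy();cv2.imwrite("pics/w1.png",im)
C=cam("wrist",s);h=cv2.cvtColor(im,cv2.COLOR_BGR2HSV)
print(s["ee_pos"],s["ee_rot"])
m=cv2.inRange(h,(0,150,60),(8,255,255))
n,l,st,ce=cv2.connectedComponentsWithStats(m)
for i in range(1,n):
    if st[i,4]>150:
        ys,xs=np.nonzero(l==i);r=cv2.minAreaRect(onz(np.c_[xs,ys],.124,C)[:,:2].astype(np.float32));print("red",st[i],r,cv2.boxPoints(r).round(4).tolist())
        p=onz(np.c_[xs,ys],.124,C)[:,:2];print(p.mean(0))
b=cv2.inRange(h,(100,120,40),(125,255,255));n,l,st,ce=cv2.connectedComponentsWithStats(b);i=1+st[1:,4].argmax()
ys,xs=np.nonzero(l==i);print("blue",st[i],cv2.minAreaRect(onz(np.c_[xs,ys],.08,C)[:,:2].astype(np.float32)))
for t in("handle_hinge","hub","grip_point"):
    print(t,[(np.round(d["xy"]).tolist(),round(d["p"],2)) for d in spot_in(t,"wrist")[:2]])
```

```text
[ 0.54789152 -0.12493691  0.24631279] [-3.13971890e+00  6.87589951e-04 -3.05921077e+00]
red [117   0  59  14 539] ((0.39678433537483215, -0.2563532292842865), (0.008373777382075787, 0.041726741939783096), 2.296100616455078) [[0.3917999863624573, -0.23569999635219574], [0.39340001344680786, -0.2773999869823456], [0.4018000066280365, -0.2770000100135803], [0.4000999927520752, -0.2353000044822693]]
[ 0.39580158 -0.25589538]
red [ 301  228   24   60 1140] ((0.5760680437088013, -0.12566472589969635), (0.05381358414888382, 0.019893910735845566), 4.7208991050720215) [[0.5483999848365784, -0.11800000071525574], [0.5501000285148621, -0.13779999315738678], [0.6036999821662903, -0.13339999318122864], [0.6021000146865845, -0.11349999904632568]]
[ 0.57772708 -0.12527275]
blue [  233   115   155   162 13721] ((0.533103346824646, -0.12808698415756226), (0.14435221254825592, 0.12439937889575958), 14.431506156921387)
handle_hinge [([313.0, 239.0], 0.87)]
hub [([368.0, 174.0], 0.6)]
grip_point [([313.0, 248.0], 0.82), ([23.0, 132.0], 0.22)]
```

View pics/w1.png

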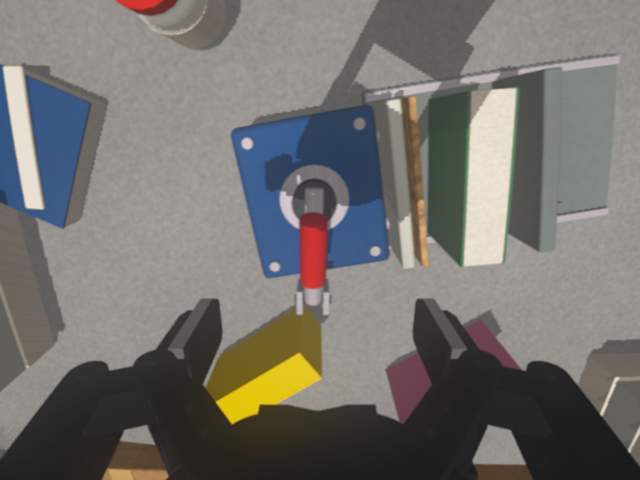

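The wrist view shows the hub ring at (314,200), the grip pointing straight down the image at x=313 and the hinge clevis at (313,298).

Run:
```python
from h import *
C=cam("wrist")
print(onz([[314,200]],.082,C),onz([[313,298],[313,288],[313,214]],.124,C))
hub=np.array([.533,-.127]);a=np.radians(4.7);d=np.array([np.cos(a),np.sin(a)])
for r,z in((0,.108),(80,.124),(60,.124),(-2,.124),(20,.124)): print(r,proj([*(hub+d*r/1000),z],C),proj([*(hub+d*r/1000),z],cam("top")))
```

```text
[[ 0.53317197 -0.12197272  0.082     ]] [[ 0.61162391 -0.11581764  0.124     ]
 [ 0.60183506 -0.11663689  0.124     ]
 [ 0.53549459 -0.1221989   0.124     ]]
0 [[307.85252465 205.8946864 ]] [[352.58432399 246.87991623]]
80 [[307.66776175 298.69875789]] [[351.04265588 213.49130767]]
60 [[307.58150677 278.13233304]] [[351.58853738 221.58790693]]
-2 [[307.31740921 208.09776425]] [[353.29339776 246.9339251 ]]
20 [[307.41005525 234.07588732]] [[352.68627726 237.89758881]]
```

Run:
```python
from h import *
im=viewer.snapshot("wrist")[:,:,::-1].copy()
s=arm.get_state();print(s["t"],s["ee_pos"],s["ee_rot"],s["qvel"])
C=cam("wrist",s);h=cv2.cvtColor(im,cv2.COLOR_BGR2HSV)
m=cv2.inRange(h,(0,150,60),(8,255,255));m[:150]=0
ys,xs=np.nonzero(m);p=onz(np.c_[xs,ys],.124,C)[:,:2];print(xs.mean(),ys.mean(),p.mean(0),cv2.minAreaRect(p.astype(np.float32)))
b=cv2.inRange(h,(0,0,120),(180,60,255));cv2.imwrite("pics/w2.png",im)
print([(t,[(np.round(d["xy"]).tolist(),round(d["p"],2)) for d in spot_in(t,"wrist")[:2]]) for t in("handle_hinge","hub","press")])
```

```text
3.45 [ 0.54617431 -0.11883048  0.24631193] [ 3.14123678e+00 -1.46265427e-04 -3.05253489e+00] [ 0.00943269 -0.00746326  0.00281647 -0.00250394 -0.00068994 -0.00103598]
304.24979044425817 260.918692372171 [ 0.5773906  -0.12575635] ((0.5753733515739441, -0.12594452500343323), (0.05660413205623627, 0.01995868794620037), 4.9944610595703125)
[('handle_hinge', [([306.0, 240.0], 0.6)]), ('hub', [([361.0, 177.0], 0.92), ([176.0, 19.0], 0.37)]), ('press', [([359.0, 173.0], 0.72)])]
```

>>> apply_moves --pt "-0.006 -0.01 0.03 0" --pt "0 0 0.03 0" --pt "0 0 0.03 0" --pt "0 0 0.03 0" --pt "0 0 0.018 0"

```text
t: 4.1
ee_pos: [0.552, -0.1279, 0.1058]
ee_rot: [3.14, -0.003, -3.052]
ft_force: [0.9, -0.4, -1.3]
gripper_width: 0.0854
grip_force: 0.0
```

>>> apply_moves --pt "0 0 0 0" --pt "0 0 0 0" --pt "0 0 0 0" --pt "0 0 0 0" --pt "0 0 0 0" --jaw 50

```text
t: 4.6
ee_pos: [0.5541, -0.1296, 0.1097]
ee_rot: [-3.14, 0.002, -3.054]
ft_force: [-0.9, -0.1, -0.5]
gripper_width: 0.0425
grip_force: 0.0
```

Run:
```python
from h import *
s=arm.get_state();im=viewer.snapshot("wrist")[:,:,::-1].copy();cv2.imwrite("pics/w3.png",im);print(s["ee_pos"],s["ee_rot"],s["ft_force"],s["gripper_width"])
```

```text
[ 0.55412218 -0.12964032  0.10968864] [-3.14042475e+00  2.11148717e-03 -3.05365202e+00] [-0.86046571 -0.0695394  -0.4975745 ] 0.04245197605374727
```

View pics/w3.png

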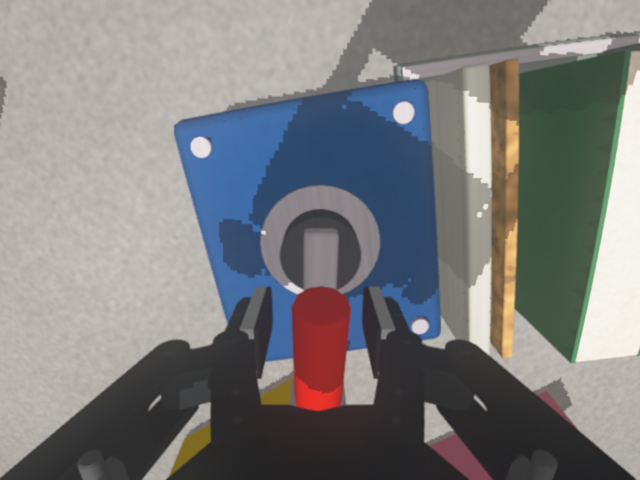

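The grip is centred between the pads (grip x≈320, pads at 258 and 377). Closing.

>>> apply_moves --pt "0 0 0.003 0" --pt "0 0 0 0" --pt "0 0 0 0" --pt "0 0 0 0" --pt "0 0 0 0" --jaw 0

```text
t: 5.15
ee_pos: [0.5533, -0.1292, 0.1052]
ee_rot: [3.141, -0.0, -3.054]
ft_force: [-0.7, 2.2, 1.1]
gripper_width: 0.0209
grip_force: 58.4
```

>>> apply_moves --pt "-0.0003 0 -0.0063 0" --pt "-0.001 0 -0.0062 0" --pt "-0.0016 0 -0.006 0" --pt "-0.0023 0 -0.0059 0" --pt "-0.0028 0 -0.0056 0"

```text
t: 5.65
ee_pos: [0.5583, -0.1281, 0.1328]
ee_rot: [3.139, -0.009, -3.053]
ft_force: [-3.5, -3.1, -6.9]
gripper_width: 0.0204
grip_force: 58.9
```

>>> apply_moves --pt "-0.0035 0 -0.0053 0" --pt "-0.0039 0 -0.0048 0" --pt "-0.0045 0 -0.0045 0" --pt "-0.0048 0 -0.0039 0" --pt "-0.0053 0 -0.0035 0"

```text
t: 6.15
ee_pos: [0.5802, -0.1265, 0.1557]
ee_rot: [3.14, -0.01, -3.053]
ft_force: [-7.4, -0.8, -6.7]
gripper_width: 0.0199
grip_force: 63.5
```

>>> apply_moves --pt "-0.0056 0 -0.0028 0" --pt "-0.0059 0 -0.0023 0" --pt "-0.006 0 -0.0016 0" --pt "-0.0062 0 -0.001 0" --pt "-0.0063 0 -0.0003 0"

```text
t: 6.65
ee_pos: [0.6103, -0.1242, 0.1661]
ee_rot: [3.14, -0.01, -3.053]
ft_force: [-12.8, 2.2, 1.8]
gripper_width: 0.0203
grip_force: 73.9
```

Run:
```python
from h import *
s=arm.get_state();a=viewer.snapshot("side");print(s["t"],s["ee_pos"],s["ee_rot"],s["ft_force"])
b=viewer.snapshot("wrist")
cv2.imwrite("pics/l1.png",np.hstack([cv2.resize(a[160:320,260:420],(400,400),interpolation=2),b[:400,120:520]])[:,:,::-1])
```

```text
6.65 [ 0.6102752  -0.12418103  0.16609053] [ 3.14031191 -0.00997412 -3.05268097] [-12.75356024   2.22798702   1.75048304]
```

View pics/l1.png

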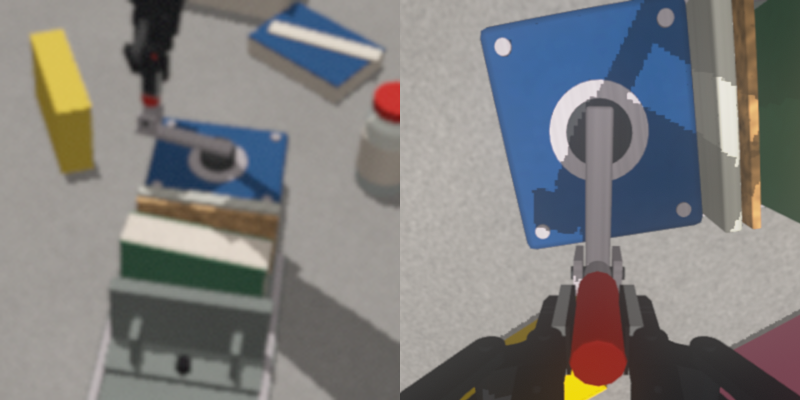

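The side crop shows the grip upright in the gripper, and the wrist crop the bare crank arm with the grip end-on. Pushing out a little to confirm the stop.

>>> apply_moves --pt "-0.002 0 0 0" --pt "-0.002 0 0 0" --pt "0 0 0 0" --pt "0 0 0 0" --pt "0 0 0 0"

```text
t: 7.25
ee_pos: [0.6118, -0.1241, 0.1661]
ee_rot: [3.14, -0.017, -3.052]
ft_force: [-18.2, -1.9, 5.0]
gripper_width: 0.0203
grip_force: 74.0
```

Run:
```python
from h import *
C=cam("top");hub=np.array([.533,-.1285]);a=np.radians(14.35);y=np.array([-np.sin(a),np.cos(a)])
f=lambda px,z:((onz(px,z,C)[:,:2]-hub)@y*1000).round(1)
print("fence face",f([[270,235],[282,297.5]],.102),"jaw face",f([[310,227.5],[322,285]],.102),"book",f([[283.5,230],[291,290],[298.5,228],[306.5,286]],.112))
R=81;g=np.round(np.arange(0,8.61,.2),1);P=np.c_[-R*np.cos(g),-R*np.sin(g)].round(1)/1000
for i in range(1,len(g)): print(g[i],np.round(P[i]-P[i-1],4))
```

```text
fence face [192.5 196.3] jaw face [92.2 95. ] book [157.2 170.8 120.3 132.3]
0.2 [ 0.0016 -0.0161]
0.4 [ 0.0048 -0.0154]
0.6 [ 0.0077 -0.0142]
0.8 [ 0.0105 -0.0124]
1.0 [ 0.0126 -0.0101]
1.2 [ 0.0144 -0.0073]
1.4 [ 0.0156 -0.0043]
1.6 [ 0.0162 -0.0012]
1.8 [0.016  0.0021]
2.0 [0.0153 0.0052]
2.2 [0.014  0.0082]
2.4 [0.012  0.0108]
2.6 [0.0097 0.0129]
2.8 [0.0069 0.0147]
3.0 [0.0039 0.0157]
3.2 [0.0007 0.0161]
3.4 [-0.0026  0.016 ]
3.6 [-0.0057  0.0151]
3.8 [-0.0085  0.0138]
4.0 [-0.0112  0.0117]
4.2 [-0.0132  0.0093]
4.4 [-0.0148  0.0065]
4.6 [-0.0158  0.0034]
4.8 [-0.0162  0.0002]
5.0 [-0.0159 -0.003 ]
5.2 [-0.0149 -0.0061]
5.4 [-0.0135 -0.009 ]
5.6 [-0.0114 -0.0115]
5.8 [-0.0089 -0.0135]
6.0 [-0.0061 -0.015 ]
6.2 [-0.0029 -0.0159]
6.4 [ 0.0003 -0.0161]
6.6 [ 0.0034 -0.0158]
6.8 [ 0.0066 -0.0148]
7.0 [ 0.0093 -0.0132]
7.2 [ 0.0118 -0.0111]
7.4 [ 0.0138 -0.0085]
7.6 [ 0.0151 -0.0056]
7.8 [ 0.016  -0.0025]
8.0 [0.0162 0.0008]
8.2 [0.0157 0.0039]
8.4 [0.0146 0.007 ]
8.6 [0.0129 0.0097]
```

>>> apply_moves --pt "0.0045 -0.016 0 0" --pt "0.005 -0.0155 0 0" --pt "0.0077 -0.0142 0 0" --pt "0.0105 -0.0124 0 0" --pt "0.0126 -0.01 0 0"

```text
t: 7.75
ee_pos: [0.5825, -0.192, 0.1662]
ee_rot: [3.133, -0.001, -3.054]
ft_force: [-2.4, 10.6, -0.1]
gripper_width: 0.0206
grip_force: 73.8
```

>>> apply_moves --pt "0.0144 -0.0073 0 0" --pt "0.0155 -0.0043 0 0" --pt "0.016 -0.0012 0 0" --pt "0.016 0.002 0 0" --pt "0.0153 0.0052 0 0"

```text
t: 8.25
ee_pos: [0.5083, -0.2075, 0.1663]
ee_rot: [-3.14, 0.007, -3.054]
ft_force: [5.1, 1.0, -7.6]
gripper_width: 0.0205
grip_force: 72.9
```

>>> apply_moves --pt "0.014 0.0082 0 0" --pt "0.012 0.0108 0 0" --pt "0.0097 0.013 0 0" --pt "0.007 0.0147 0 0" --pt "0.004 0.0157 0 0"

```text
t: 8.75
ee_pos: [0.4537, -0.1517, 0.1663]
ee_rot: [-3.134, -0.001, -3.053]
ft_force: [-3.2, -5.5, -4.9]
gripper_width: 0.0202
grip_force: 73.1
```

>>> apply_moves --pt "0.0017 0.016 0 0" --pt "-0.0016 0.016 0 0" --pt "-0.0057 0.015 0 0" --pt "-0.0085 0.0138 0 0" --pt "-0.011 0.0117 0 0"

```text
t: 9.25
ee_pos: [0.4724, -0.0754, 0.1662]
ee_rot: [-3.139, -0.003, -3.053]
ft_force: [-3.9, -4.4, -4.8]
gripper_width: 0.0203
grip_force: 73.4
```

>>> apply_moves --pt "-0.0063 0.0052 0 0" --pt "-0.0069 0.0042 0 0" --pt "-0.0072 0.0036 0 0" --pt "-0.0076 0.0029 0 0" --pt "-0.0078 0.002 0 0"

```text
t: 9.75
ee_pos: [0.5071, -0.0539, 0.1662]
ee_rot: [3.141, -0.002, -3.053]
ft_force: [-5.4, -0.8, -1.7]
gripper_width: 0.0201
grip_force: 73.6
```

>>> apply_moves --pt "-0.008 0.0014 0 0" --pt "-0.0081 0.0005 0 0" --pt "-0.0081 -0.0003 0 0" --pt "-0.004 -0.0005 0 0" --pt "-0.004 -0.0006 0 0"

```text
t: 10.25
ee_pos: [0.5395, -0.0508, 0.1662]
ee_rot: [3.141, -0.001, -3.054]
ft_force: [-4.6, -1.4, -0.4]
gripper_width: 0.0206
grip_force: 73.6
```

Run:
```python
from h import *
s=arm.get_state();p=s["ee_pos"][:2]-[.5323,-.131];f=np.arctan2(p[1],p[0]);t=np.array([np.sin(f),-np.cos(f)]);u=p/np.hypot(*p);F=s["ft_force"][:2]
print(np.hypot(*p),"crank",(np.radians(5)-f)%(2*np.pi),"tang",F@t,"rad",F@u)
a=viewer.snapshot("top");b=viewer.snapshot("side")
cv2.imwrite("pics/k1.png",np.hstack([cv2.resize(x,(400,400),interpolation=2) for x in(a[190:320,220:350],b[200:320,280:400])])[:,:,::-1])
```

```text
0.08046896894103484 crank 4.8886312638967695 tang -4.468115736889619 rad -1.811671257901807
```

View pics/k1.png

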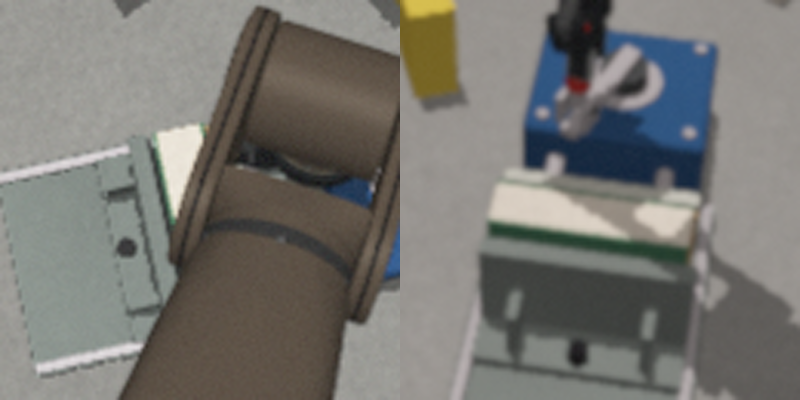

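The side crop shows the book almost at the fence with a thin green gap left; continuing in smaller steps.

>>> apply_moves --pt "-0.004 -0.001 0 0" --pt "-0.004 -0.001 0 0" --pt "-0.0038 -0.0012 0 0" --pt "-0.0038 -0.0014 0 0" --pt "-0.0038 -0.0016 0 0"

```text
t: 10.85
ee_pos: [0.559, -0.0555, 0.1661]
ee_rot: [-3.141, -0.001, -3.054]
ft_force: [-5.8, -2.0, 1.3]
gripper_width: 0.0203
grip_force: 73.8
```

>>> apply_moves --pt "-0.0036 -0.0017 0 0" --pt "-0.0035 -0.0019 0 0" --pt "-0.0034 -0.0021 0 0" --pt "-0.0033 -0.0023 0 0" --pt "-0.0032 -0.0024 0 0"

```text
t: 11.35
ee_pos: [0.5765, -0.0646, 0.1661]
ee_rot: [-3.141, -0.002, -3.053]
ft_force: [-7.2, -1.6, 1.5]
gripper_width: 0.0205
grip_force: 73.8
```

>>> apply_moves --pt "-0.0018 -0.0016 0 0" --pt "-0.0018 -0.0016 0 0" --pt "-0.0018 -0.0017 0 0" --pt "-0.0017 -0.0017 0 0" --pt "-0.0017 -0.0018 0 0"

```text
t: 11.85
ee_pos: [0.5847, -0.0711, 0.1661]
ee_rot: [3.139, -0.006, -3.054]
ft_force: [-10.9, 1.5, 3.9]
gripper_width: 0.02
grip_force: 73.9
```

Tangential resistance rose from 5 to 9 N, so the nip has begun. Easing slightly and reading.

>>> apply_moves --pt "0.0006 0.0007 0 0" --pt "0 0 0 0" --pt "0 0 0 0" --pt "0 0 0 0" --pt "0 0 0 0"

```text
t: 12.35
ee_pos: [0.5847, -0.0711, 0.1661]
ee_rot: [3.141, -0.003, -3.053]
ft_force: [-8.1, -0.8, 1.9]
gripper_width: 0.0206
grip_force: 73.8
```

```bash
cat > q.py <<'E'
from h import *
s=arm.get_state();p=s["ee_pos"][:2]-[.5323,-.131];f=np.arctan2(p[1],p[0]);t=np.array([np.sin(f),-np.cos(f)]);u=p/np.hypot(*p);F=s["ft_force"][:2]
print(s["t"],np.hypot(*p),"crank",(np.radians(5)-f)%(2*np.pi),"tang",F@t,"rad",F@u,s["ee_rot"])
E
python3 q.py
```

```text
12.35 0.07957035575263377 crank 5.518311331536147 tang -5.542050369234539 rad -5.976320021201067 [ 3.14127696 -0.00334315 -3.05349074]
```

>>> apply_moves --pt "0.0006 0.0007 0 0" --pt "0.0002 0.0002 0 0" --pt "0 0 0 0" --pt "0 0 0 0" --pt "0 0 0 0"

```text
t: 12.85
ee_pos: [0.5845, -0.071, 0.1661]
ee_rot: [-3.14, -0.001, -3.053]
ft_force: [-5.8, -2.4, 0.5]
gripper_width: 0.0202
grip_force: 73.8
```

```bash
python3 q.py
```

```text
12.85 0.07954586282997035 crank 5.5155348803080875 tang -2.7807462848911215 rad -5.6173114931126795 [-3.14010881e+00 -1.30646991e-03 -3.05347465e+00]
```

>>> apply_moves --pt "0.0004 0.0005 0 0" --pt "0 0 0 0" --pt "0 0 0 0" --pt "0 0 0 0" --pt "0 0 0 0" --jaw 100

```text
t: 13.35
ee_pos: [0.585, -0.0697, 0.1657]
ee_rot: [-3.141, 0.001, -3.054]
ft_force: [0.2, 0.4, -0.4]
gripper_width: 0.0853
grip_force: 0.0
```

>>> apply_moves --pt "0 0 -0.02 0" --pt "0 0 -0.03 0" --pt "0 0 -0.03 0" --pt "0 0 -0.03 0" --pt "0 0 -0.02 0"

```text
t: 13.85
ee_pos: [0.5854, -0.0698, 0.2983]
ee_rot: [-3.14, 0.004, -3.054]
ft_force: [-0.1, 0.8, -0.4]
gripper_width: 0.0856
grip_force: 0.0
```

>>> apply_moves --pt "0.02 0 0 0" --pt "0.02 0 0 0" --pt "0.01 0 0 0" --pt "0 0 0 0" --pt "0 0 0 0"

```text
t: 14.35
ee_pos: [0.5351, -0.0741, 0.2954]
ee_rot: [-3.142, 0.001, -3.054]
ft_force: [-0.1, -0.5, -0.0]
gripper_width: 0.0853
grip_force: 0.0
```

Run:
```python
from h import *
a=viewer.snapshot("side");b=viewer.snapshot("wrist");print(arm.get_state()["ft_force"])
cv2.imwrite("pics/z1.png",np.hstack([cv2.resize(a[190:310,290:390],(400,480),interpolation=2),b[:,200:600]])[:,:,::-1])
```

```text
[ 0.2838188  -0.9558999  -0.45358812]
```

View pics/z1.png

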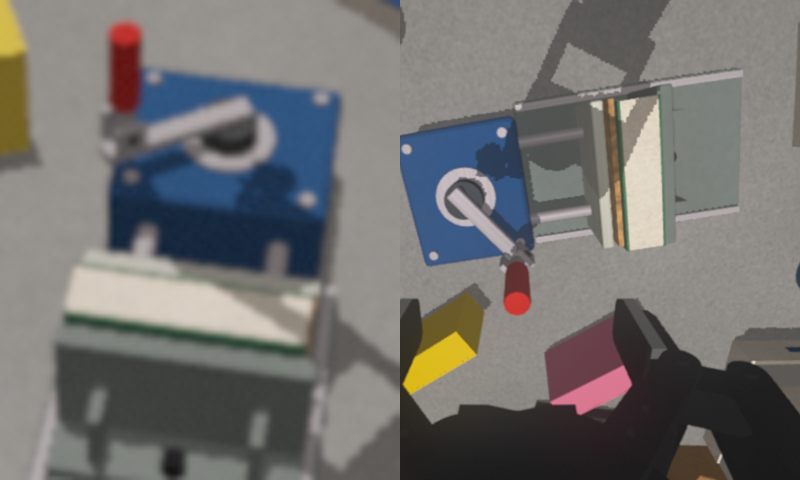

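The grip stands upright and the jaw, book and fence are together. One closer look for squareness.

Run:
```python
from h import *
s=arm.get_state();b=viewer.snapshot("wrist")[:,:,::-1];cv2.imwrite("pics/w9.png",b);print(s["ee_pos"].tolist(),s["ee_rot"].tolist())
cv2.imwrite("pics/z2.png",cv2.resize(b[75:260,370:490],None,fx=3.2,fy=3.2,interpolation=2))
```

```text
[0.5353151835766189, -0.07412647723750493, 0.2952256720271236] [3.141527187641977, 0.00025209264461345526, -3.0537668538969913]
```

View pics/z2.png

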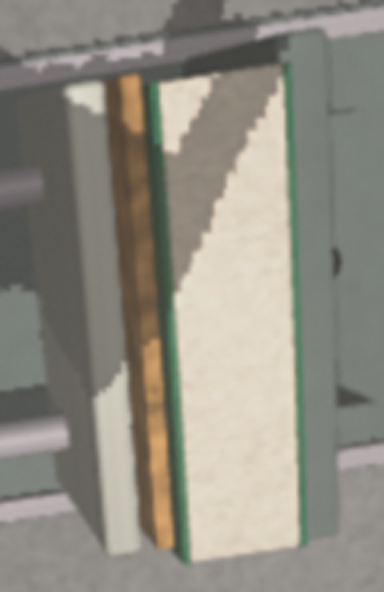

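```bash
python3 -c "
from bench import arm
print(arm.job_done())"
```

```text
the job is handed in; nothing more can be done
None
```

I swung the grip up to its stop, cranked until it went firm and let go. From the crank forces, the book looks square against the fence at an estimated 25–30 N nip. The job is handed in at about 14 s, but no verdict came back.

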